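Fish the slot nut out of the jig's T-track

ROBOT

A 7-joint arm with a two-finger parallel gripper is mounted at the origin on the work surface; the furniture and walls round the work are solid. World frame = base frame: x ahead of the robot, y to its left, z up, the work surface at z = 0. Lengths are in m, angles in rad, forces in N, time in s.
With the tool pointing down it reaches from about 0.4 to 0.85 m from the base axis. Payload 4.5 kg.
Tool frame: the origin (TCP) lies between the finger pads; the fingertips stand 11 mm ahead of it and the grasp point (between the pads) lies 8 mm behind it (r.nose_length is the distance from the TCP to the fingertips, in m); z points along the fingers, y is the line along which they close (so a half turn about z gives the same grasp; the last joint's range is limited). The gripper opens to 88 mm and grips with 3 to 60 N. Pads are 18 mm wide; open, the fingers measure 123 mm over their backs; the gripper's body (75 mm by 187 mm) begins 45 mm behind the grasp point.
Start: joints at [1.298, 0.689, -0.195, 1.565, 0.157, 0.902, -0.215], TCP at [0.189, -0.596, 0.25] pointing down, gripper open.
Joint ranges: [-3.01, 3.01], [-0.46, 2.08], [-1.47, 1.51], [0.13, 2.56], [-1, 4.14], [0.04, 2.09], [-2.66, 2.66]. Speed limits (rad/s): [2.57, 2.57, 3.14, 3.14, 3.14, 3.14, 3.14].

INTERFACE

Orientations are given as a unit quaternion [x, y, z, w].
In Python, from plant import get_state, snapshot, camera_model, r gives the robot as it stands.
- The arm moves only by the shell command python3 -m inch 'ROWS' [FORCE]. ROWS is text: rows parted by semicolons, each of 7 numbers parted by spaces: the opening, from -1 (shut) to 1 (fully open), then the shift along the tool's x, y, z in m, then the turn, a rotation vector about the tool's x, y, z in rad. A call has 1 to 20 rows; each row shifts and turns the commanded pose from where the row before left it, along the tool's axes as they then stand; what a row does not reach is not made up. A row lasts 1/12 s, in which the tool goes at most 41.7 mm and 7.16 degrees, less where a joint would pass 70% of its speed; a pose out of reach is approached as far as the arm can. A call is refused whole if a number of a shift passes 0.0417 or a number of a turn 0.125, either way. A call with a gripper value outside its range is refused whole. The fingers move at their own pace and stop on an object; FORCE is the grip in N (left out, the last holds). Time passes only in rows, so rows that do not move let the fingers close. It gives the time, the measured TCP pose, the force, the opening and the grip force at its end, in the units of the state.
- get_state(): the state, without advancing time (a new reading comes with each control period).
- snapshot(name): name is "scene" or "side" or "wrist"; returns (picture, depth): 384x512x3 uint8, red, green, blue; 384x512 float32, m along the optical axis (not along the pixel's ray), 0 where there is no reading.
- camera_model(name): a dict with "intrinsics" (3x3 intrinsics, pixels), "view" (4x4, takes a point from world to camera coordinates). Camera axes: x right, y down, z forward; pixel columns grow to the right and rows downward; lengths in m; the calibration is good to about 2 mm. A picture is of the moment at which its call begins: read the wrist's pose just before it. camera_model takes no time and is no camera call; for the wrist camera it gives the pose at the moment of the call.
- r.finish_job(): hands the job in; it is judged then, once.
The state is a dict: "clock": time; "q": joint angles; "qd": joint speeds; "joint_torque": joint torques, N m; "tool_pos": TCP position; "eef_rot": TCP orientation; "contact_force": force on the tool from outside, world axes, zero at the start; "moment": the same for the moment, N m; "opening": opening from 0.0 (shut) to 1.0 (fully open); "finger_force": force on a finger pad.
Only numpy, scipy, OpenCV 4.12 (cv2) and the standard library are available. Lean on these libraries where they do the work, as an engineer would, in place of code of your own. Each camera call takes 0.05 s, during which the arm holds its last target. There are 200 camera calls.

TASK

The slot nut of the hold-down jig has slid deep into its T-slot track, in under the timber fence, where no finger gets at it. Take the hooked pick from the bench, reach in through the open front end of the track, catch the hole of the nut with the hook and draw the nut out past the spring balls at the mouth, until it lies flat and free on the bare front ledge of the jig's baseboard; then lay the pick back down on the bench, clear of the jig. Work gently and by feel, so that the hook is not bent nor the track scored, touch the nut with nothing but the pick, and leave the tape measure, roll of tape and pencil where they are.

Things in the scene. Friction and masses are not known exactly. Their poses are not given: they have to be found in the camera images.
- jig: Hold-down jig, screwed fast; place and yaw vary. Plywood baseboard 18 mm thick with two wooden bed panels on it, an aluminium T-slot track let in between them, a timber fence across the top. Origin on the bench under the middle of the track's open front end (mouth). x points into the track, z up. Baseboard x -50..120, y -80..80 mm; panels and track from x = 0, top at z = 43.
- track_mouth (a point): Middle of the track floor at the mouth, jig x = 0, z = 18.5 mm. Behind it a channel 26 mm wide, z 18.5..28; above it up to z = 43 a slot 12 mm wide between the lips, open at the front and on top but roofed by the fence (42 x 200 x 32 mm) at x 45..87. A plug closes it at x = 93. At x = 14 a spring ball stands 1.5 mm out of each channel wall: to pass them the nut needs a few newtons.
- ledge (a point): Middle of the bare front ledge of the baseboard: jig x -50..0, y -80..80 mm, top at z = 18 (0.5 mm below the track floor). This point is at jig x = -25, on the ledge's top. The nut shall end here.
- nut: Slot nut: loose flat brass plate 20 (x) x 24 (y) x 8 mm, 40 to 75 g, an upright 9 mm through hole in its middle. Origin: centre of its underside, below the hole. Lies on the track floor, 20 mm side along the track, hole 80 to 83 mm in from the mouth at the start. It slides there easily (under 1 N) and, pushed back, meets the plug with its hole at jig x = 83.
- pick: Hooked pick with telescopic shaft, 110 g, lying hook down. x along the pick to the hook, z up; origin on the underside, on the centre line. Red handle, 18 mm wide with flat sides: grip x -75..0 mm, z 0..24 with black inlays; nose x 0..50, z 5..24: grasp this from above, fingers across y, near x = 20. Shaft axis at z = 9: dark tube of 8 mm diameter to x = 75, then a bright 5 mm shaft.
- pick_axis (a point): Point on the pick's axis at x = 75 mm, end of the dark tube (moves with the handle). Beyond it the shaft, ending in a 4 mm thick point bent straight down, its end 7.5 mm below the axis. Point at pick x = 135 mm with the shaft pushed in, but the shaft starts drawn out by an unknown 0 to 50 mm, not reported: find it by feel. Friction keeps the shaft from shifting below about 20 N.
- tape_measure: Yellow pocket tape measure, 35 x 98 x 65 mm, standing on the bench left of the jig; bystander. Origin: centre of its underside.
- tape_roll: Roll of masking tape, 107 mm diameter, 24 mm high, lying flat on the bench left of the jig; bystander. Origin: centre of its underside.
- pencil: Yellow carpenter's pencil, 14 x 178 x 7 mm, lying on the bench at the front right; bystander. Origin: centre of its underside.
Not all that is in view belongs to the job. Leave any pink look-alike of the pick alone.

How it is judged:
By the outcome, as a careful person would: the job done as asked, in the order asked, and still so for the second after the job is handed in, with the robot touching nothing.
It also fails if it takes over 64 s, if anything falls off the work surface, if the arm or the gripper's body presses on something with over 40 N, if the wrist force passes 120 N, or if a joint passes its speed limit or range.

## Working session

There is one attempt and no reset: what is moved stays moved. The work goes in short steps, Python scripts to look and compute and a shell command to move; the robot and the scene stay as the last step left them, time stands still between calls to the robot, and variables do not carry over. Pictures are saved under pics/ and viewed, at most 10 in all, crops included, and the job is handed in when it is done.

```bash
ls; mkdir -p pics; python3 - <<'E'
from plant import *
import cv2
for n in ("scene","side"):
    p,d=snapshot(n); cv2.imwrite(f"pics/{n}0.png",p[:,:,::-1])
    import numpy as np; np.save(f"pics/{n}0.npy",d)
    print(camera_model(n))
s=get_state();print(s)
E
```

```text
pics
{'intrinsics': array([[437.8776061 ,   0.        , 251.54321374],
       [  0.        , 437.8776061 , 195.10778409],
       [  0.        ,   0.        ,   1.        ]]), 'view': array([[-0.76422358, -0.64467924,  0.01873484,  0.39766514],
       [-0.48023485,  0.54941557, -0.68375216,  0.28812726],
       [ 0.43050761, -0.53153665, -0.72947377,  1.08314958],
       [ 0.        ,  0.        ,  0.        ,  1.        ]])}
{'intrinsics': array([[495.82211617,   0.        , 257.70253733],
       [  0.        , 495.82211617, 189.75323495],
       [  0.        ,   0.        ,   1.        ]]), 'view': array([[ 0.96544134, -0.26031172, -0.01268158, -0.47386078],
       [-0.18545846, -0.65201074, -0.73517832,  0.11750801],
       [ 0.183107  ,  0.71212345, -0.67775513,  1.34921342],
       [ 0.        ,  0.        ,  0.        ,  1.        ]])}
{'clock': 0.1, 'q': array([ 1.29781187,  0.68989946, -0.19455078,  1.56621434,  0.15729304,
        0.90249022, -0.21509595]), 'qd': array([-0.00042637, -0.00310284, -0.00059247, -0.0041102 , -0.00033823,
       -0.00189715,  0.00043179]), 'joint_torque': array([-2.99162086e-03, -5.28493345e+01, -1.27155785e+00, -1.53836292e+01,
       -5.25871071e-02,  2.01546660e-03,  6.54495739e-05]), 'tool_pos': array([ 0.1885632 , -0.59531455,  0.24899824]), 'eef_rot': array([ 9.88250758e-01,  1.52839074e-01, -1.68634187e-04, -7.92145175e-04]), 'contact_force': array([ 0.34902195, -0.32818826,  0.44728894]), 'moment': array([-0.06540102, -0.0020544 , -0.00669267]), 'finger_force': 0.0, 'opening': 1.0005739282397734}
```

View pics/scene0.png

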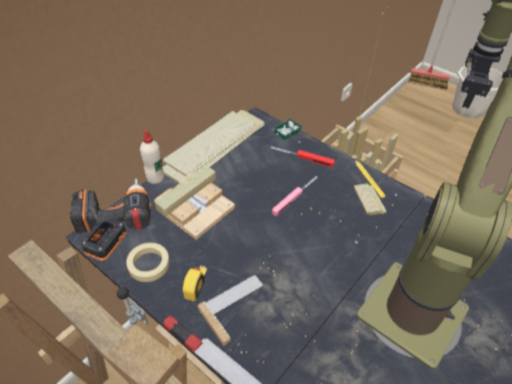

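View pics/side0.png

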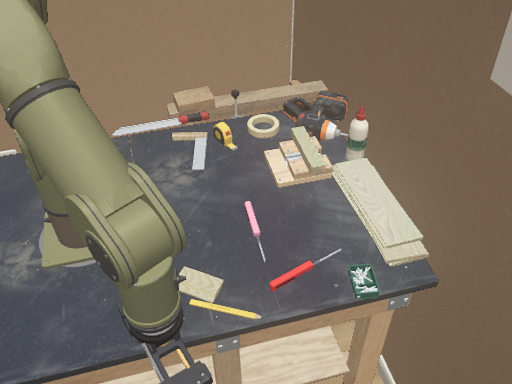

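The scene view shows the jig near (197,208), red pick at (318,158) and the pink look-alike at (290,200). The side view has the red pick from (270,285) to (341,250) and the jig at (298,160). Next I'll look at enlarged crops.

```bash
cat > h.py <<'E'
import numpy as np, cv2
from plant import *
def ray(n,u,v,z,cm=None):
    cm=cm or camera_model(n);K=cm["intrinsics"];V=cm["view"];R=V[:3,:3];c=-R.T@V[:3,3]
    d=R.T@np.linalg.inv(K)@[u,v,1];return c+d*(z-c[2])/d[2]
def proj(cm,p):
    q=cm["view"]@np.append(p,1);q=cm["intrinsics"]@q[:3];return q[:2]/q[2]
E
python3 - <<'E'
import cv2,numpy as np
a=cv2.imread("pics/side0.png");b=cv2.imread("pics/scene0.png")
def crop(im,x,y): 
    return cv2.resize(im[y:y+75,x:x+100],None,fx=4,fy=4,interpolation=cv2.INTER_CUBIC)
o=np.vstack([np.hstack([crop(a,255,118),crop(a,255,230)]),np.hstack([crop(b,145,163),crop(b,255,123)])])
cv2.imwrite("pics/c0.png",o)
E
```

```text
(no output)
```

View pics/c0.png

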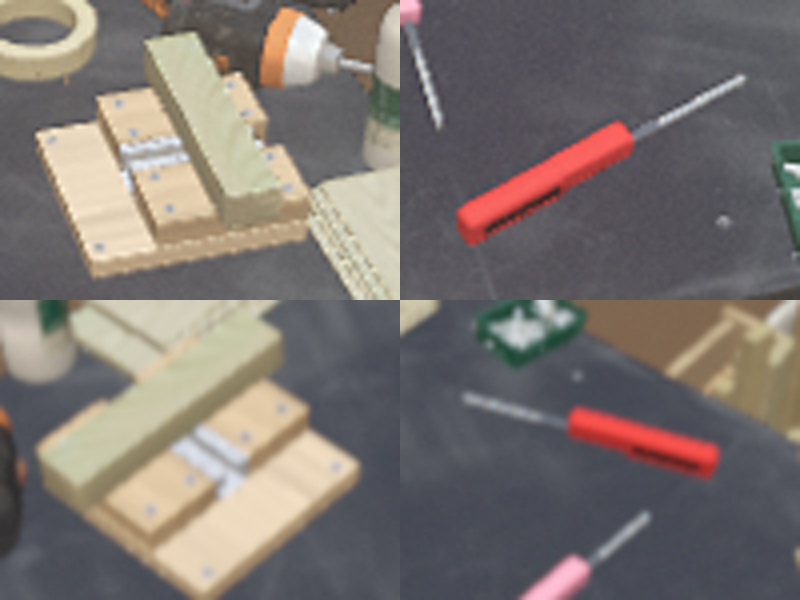

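```bash
python3 - <<'E'
from h import *
np.set_printoptions(precision=4,suppress=True)
def S(x,y,z,jig):return ray("side",255+(x if jig else x-400)/4,(118 if jig else 230)+y/4,z)
def C(x,y,z,jig):return ray("scene",(145 if jig else 255)+(x if jig else x-400)/4,(163 if jig else 123)+(y-300)/4,z)
print("pick side nose",S(622,127,.024,0),"rear",S(468,215,.024,0),"tip",S(743,78,.009,0),"tube",S(637,138,.009,0))
print("pick scene nose",C(577,415,.024,0),"rear",C(715,452,.024,0),"tip",C(466,398,.009,0),"tube",C(568,424,.009,0))
print("jig side FL,FR",S(37,135,.018,1),S(93,265,.018,1))
print("jig scene FR?",C(205,588,.018,1),C(358,463,.018,1))
a,b=S(37,135,.018,1),S(93,265,.018,1);print(np.linalg.norm(a-b))
a,b=C(205,588,.018,1),C(358,463,.018,1);print(np.linalg.norm(a-b))
E
```

```text
pick side nose [ 0.5522 -0.279   0.024 ] rear [ 0.441  -0.3176  0.024 ] tip [ 0.6459 -0.2507  0.009 ] tube [ 0.5632 -0.2786  0.009 ]
pick scene nose [ 0.5479 -0.2767  0.024 ] rear [ 0.4369 -0.3141  0.024 ] tip [ 0.6405 -0.247   0.009 ] tube [ 0.5558 -0.2774  0.009 ]
jig side FL,FR [0.5624 0.1847 0.018 ] [0.5605 0.0253 0.018 ]
jig scene FR? [0.5612 0.1893 0.018 ] [0.5589 0.0329 0.018 ]
0.15939657225970888
0.15639741662138656
```

```bash
python3 -m inch '1 .0342 -.0161 .0066 0 0 0;1 .0342 -.0161 .0066 0 0 0;1 .0342 -.0161 .0066 0 0 0;1 .0342 -.0161 .0066 0 0 0;1 .0342 -.0161 .0066 0 0 0;1 .0342 -.0161 .0066 0 0 0;1 .0342 -.0161 .0066 0 0 0;1 .0342 -.0161 .0066 0 0 0;1 .0342 -.0161 .0066 0 0 0;1 .0342 -.0161 .0066 0 0 0;1 .0342 -.0161 .0066 0 0 0;1 .0342 -.0161 .0066 0 0 0;1 0 0 0 0 0 0;1 0 0 0 0 0 0'
python3 - <<'E'
from h import *
import pickle
print(get_state()["tool_pos"],get_state()["eef_rot"])
cm=camera_model("wrist");p,d=snapshot("wrist");print(cm)
pickle.dump(cm,open("pics/w1.pkl","wb"));np.save("pics/w1.npy",d)
cv2.imwrite("pics/w1.png",p[:,:,::-1])
E
```

```text
clock: 1.27
tool_pos: [0.5234, -0.2844, 0.1697]
eef_rot: [0.988, 0.156, 0.0, -0.001]
contact_force: [0.0, -0.7, 0.8]
opening: 0.997
finger_force: 0.0
[ 0.52344894 -0.28436018  0.16968584] [ 9.87793460e-01  1.55765952e-01  7.16451480e-05 -1.02120916e-03]
{'intrinsics': array([[295.01595722,   0.        , 255.83094514],
       [  0.        , 295.01595722, 187.87646618],
       [  0.        ,   0.        ,   1.        ]]), 'view': array([[ 0.30766613, -0.95149326, -0.00146034, -0.43064484],
       [-0.91899315, -0.2975542 ,  0.25867562,  0.38205223],
       [-0.24656264, -0.07824368, -0.96596314,  0.41837333],
       [ 0.        ,  0.        ,  0.        ,  1.        ]])}
```

View pics/w1.png

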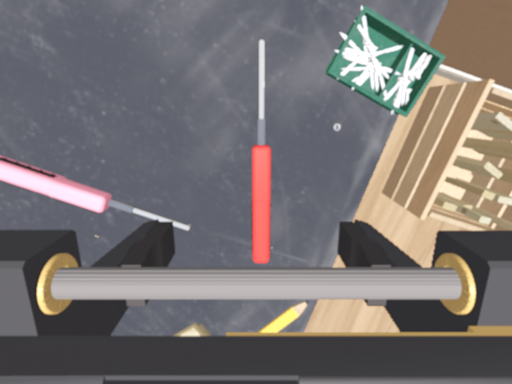

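The wrist view shows the pick nearly upright in the image: nose end at (261.5,147), tube end at about (262,122), tip at (262,41), handle bottom at (261,262).

```bash
python3 - <<'E'
from h import *
import pickle
np.set_printoptions(precision=4,suppress=True)
cm=pickle.load(open("pics/w1.pkl","rb"))
f=lambda u,v,z:ray("",u,v,z,cm)
n,t,h,b=f(261.5,147,.024),f(262,121,.009),f(262,40.5,.009),f(261,255,.024)
print(n,t,h,b)
a=np.arctan2(*(h-b)[[1,0]]);print("yaw",a)
u=np.array([np.cos(a),np.sin(a)])
print("len nose->tube,tip",(t-n)[:2]@u,(h-n)[:2]@u,"cross",np.cross(u,(b-n)[:2]))
g=n[:2]-u*.030;print("grasp",g)
s=get_state();q=s["eef_rot"];psi=2*np.arctan2(q[1],q[0]);d=g-s["tool_pos"][:2]
print(psi,d@[np.cos(psi),np.sin(psi)],d@[np.sin(psi),-np.cos(psi)])
E
```

```text
[ 0.555  -0.2788  0.024 ] [ 0.5776 -0.2722  0.009 ] [ 0.6459 -0.2497  0.009 ] [ 0.4474 -0.3137  0.024 ]
yaw 0.31176980770191715
len nose->tube,tip 0.023517523419933597 0.0954143160720099 cross -0.00014726635006481748
grasp [ 0.5265 -0.288 ]
0.30879068421410727 0.004282399987812977 0.002499905920203509<stdin>:10: DeprecationWarning: Arrays of 2-dimensional vectors are deprecated. Use arrays of 3-dimensional vectors instead. (deprecated in NumPy 2.0)
```

```bash
python3 -m inch '0 .0022 .0012 .03 0 0 0;0 .0021 .0013 .03 0 0 0;0 0 0 .03 0 0 0;0 0 0 .03 0 0 0;0 0 0 .02 0 0 0;0 0 0 .01 0 0 0;0 0 0 .006 0 0 0;0 0 0 0 0 0 0;0 0 0 0 0 0 0'; python3 - <<'E'
from h import *
s=get_state();print(s["clock"],s["tool_pos"],s["eef_rot"],s["contact_force"])
E
```

```text
clock: 2.07
tool_pos: [0.5267, -0.2898, 0.0155]
eef_rot: [0.988, 0.152, 0.0, 0.001]
contact_force: [1.8, -0.4, 0.3]
opening: 0.502
finger_force: 0.0
2.0667 [ 0.52670521 -0.28980002  0.01547118] [9.88335187e-01 1.52292411e-01 4.78951260e-04 5.92450382e-04] [ 1.8420385  -0.36950418  0.31986321]
```

```bash
python3 -m inch '0 .0003 -.0017 .002 0 0 -.006;0 0 0 0 0 0 0;-1 0 0 0 0 0 0;-1 0 0 0 0 0 0;-1 0 0 0 0 0 0;-1 0 0 0 0 0 0;-1 0 0 0 0 0 0' 45
```

```text
clock: 2.65
tool_pos: [0.5265, -0.2872, 0.0127]
eef_rot: [0.988, 0.156, 0.0, 0.0]
contact_force: [0.1, -0.0, 1.3]
opening: 0.199
finger_force: 44.9
```

```bash
python3 -m inch '-1 0 0 -.01 0 0 0;-1 0 0 -.03 0 0 0;-1 0 0 -.03 0 0 0;-1 0 0 -.03 0 0 .104;-1 0 0 -.02 0 0 .104;-1 0 0 0 0 0 .104;-1 -.0078 -.0358 0 0 0 0;-1 -.0078 -.0358 0 0 0 0;-1 -.0078 -.0358 0 0 0 0;-1 -.0078 -.0358 0 0 0 0;-1 -.0078 -.0358 0 0 0 0;-1 -.0078 -.0358 0 0 0 0;-1 -.0078 -.0358 0 0 0 0;-1 -.0078 -.0358 0 0 0 0;-1 -.0078 -.0358 0 0 0 0;-1 -.0078 -.0358 0 0 0 0;-1 -.0078 -.0358 0 0 0 0;-1 0 0 0 0 0 0;-1 0 0 0 0 0 0;-1 0 0 0 0 0 0'
python3 - <<'E'
from h import *
import pickle
print(get_state()["tool_pos"],get_state()["eef_rot"],get_state()["contact_force"])
cm=camera_model("wrist");p,d=snapshot("wrist")
pickle.dump(cm,open("pics/w2.pkl","wb"))
cv2.imwrite("pics/w2raw.png",p[:,:,::-1])
cv2.imwrite("pics/w2.png",cv2.resize(p[0:270,76:436,::-1],(800,600),interpolation=cv2.INTER_CUBIC))
E
```

```text
clock: 4.32
tool_pos: [0.4403, 0.1062, 0.1329]
eef_rot: [1.0, 0.0, 0.0, 0.0]
contact_force: [0.1, -0.3, -1.0]
opening: 0.196
finger_force: 44.9
[0.4403404  0.10621056 0.13289753] [9.99999872e-01 3.67235042e-04 2.85521829e-04 1.99034365e-04] [ 0.13282433 -0.25423631 -0.97886129]
```

View pics/w2.png

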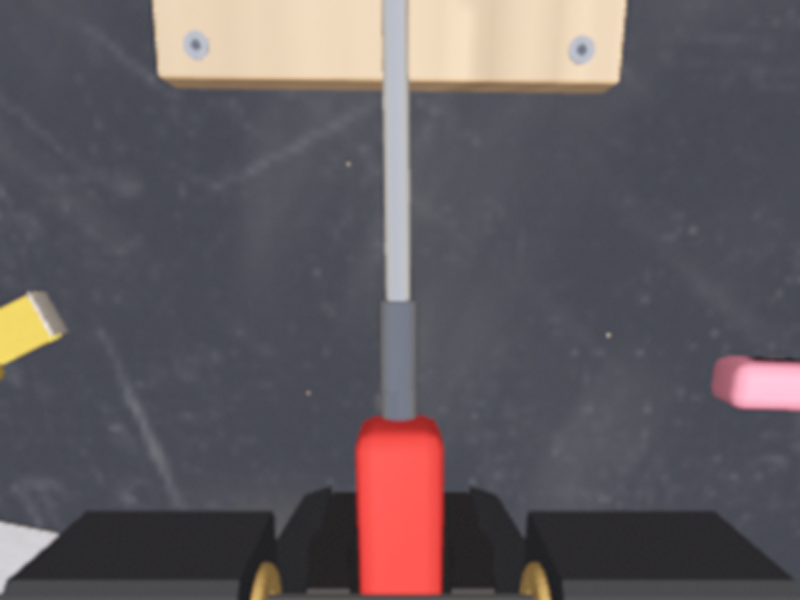

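The wrist crop shows the jig's front edge running from (158,77) to (622,80), nearly square to the tool. The shaft runs up from (398,300) to (396,0), close to the middle of that edge (390).

```bash
python3 - <<'E'
from h import *
import pickle
np.set_printoptions(precision=4,suppress=True)
cm=pickle.load(open("pics/w2.pkl","rb"))
k=270/600
f=lambda u,v,z:ray("",76+u*k,v*k,z,cm)
L,R=f(158,77,.018),f(622,80,.018)
print(L,R,(L+R)/2,"yaw",np.arctan2(-(R-L)[0],-(R-L)[1])*-1, np.linalg.norm(L-R))
za=.1329-.0127+.009
for u,v in ((398,305),(399,415),(396.5,50)):print(f(u,v,za))
E
```

```text
[0.5619 0.1907 0.018 ] [0.5611 0.0299 0.018 ] [0.5615 0.1103 0.018 ] yaw -0.00499035123702697 0.1608295741332245
[0.494  0.1074 0.1292]
[0.4702 0.1071 0.1292]
[0.5421 0.1077 0.1292]
```

```bash
python3 -m inch '-1 .02 -.003 0 0 0 0;-1 .03 0 .01 0 0 0;-1 .021 0 .02 0 0 0;-1 0 0 .02 0 0 0;-1 0 0 .015 0 0 0;-1 0 0 .0087 0 0 0;-1 0 0 0 0 0 0;-1 0 0 0 0 0 0'
python3 - <<'E'
from h import *
import pickle
print(get_state()["tool_pos"],get_state()["eef_rot"],get_state()["contact_force"])
cm=camera_model("wrist");p,d=snapshot("wrist")
pickle.dump(cm,open("pics/w3.pkl","wb"))
q,_=snapshot("scene"); s,_=snapshot("side")
a=cv2.resize(p[0:180,186:346,::-1],(534,600),interpolation=cv2.INTER_CUBIC)
b=cv2.resize(q[165:255,155:235,::-1],(266,300),interpolation=cv2.INTER_CUBIC)
c=cv2.resize(s[110:200,250:330,::-1],(266,300),interpolation=cv2.INTER_CUBIC)
cv2.imwrite("pics/w3.png",np.hstack([a,np.vstack([b,c])]))
E
```

```text
clock: 5.03
tool_pos: [0.5111, 0.1084, 0.0589]
eef_rot: [1.0, -0.001, -0.0, 0.0]
contact_force: [-0.8, -1.3, -0.8]
opening: 0.198
finger_force: 44.9
[0.51107913 0.10836241 0.05886744] [ 9.99999702e-01 -6.05641943e-04 -3.40160356e-04  3.36804686e-04] [-0.77803596 -1.2865232  -0.81856713]
```

View pics/w3.png

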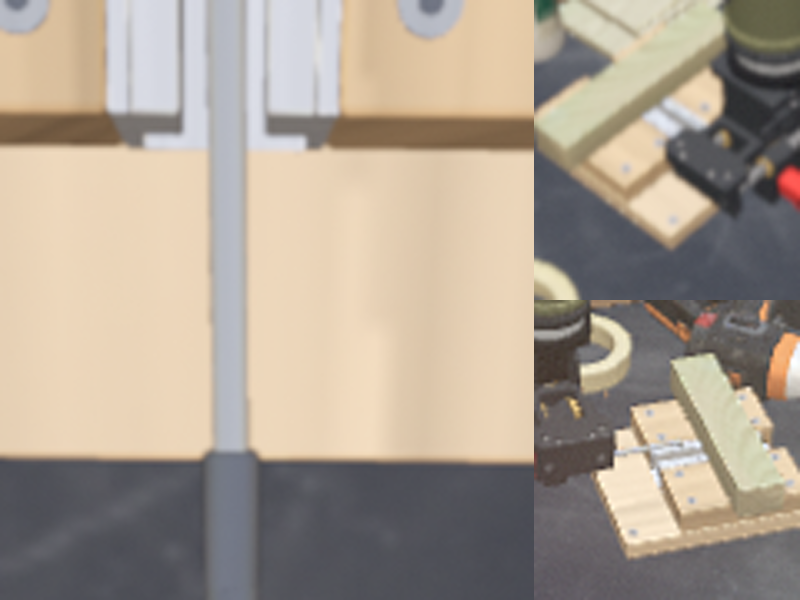

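The close view shows the slot between the lips at columns 181–266 (row 115) and the shaft centred at 227 there. The shaft is about 0.5 mm right of centre, and its line runs 230.5→226.5.

```bash
python3 - <<'E'
from h import *
import pickle
np.set_printoptions(precision=4,suppress=True)
cm=pickle.load(open("pics/w3.pkl","rb"))
k=.3
f=lambda u,v,z:ray("",186+u*k,v*k,z,cm)
print("lips",f(181.5,110,.043),f(266,110,.043),f(182,2,.043),f(266,2,.043))
print("mouth floor",f(225,149,.0185),"front edge",f(0,458,.018),f(533,461,.018))
print("panel front bottom?",f(60,145,.018),f(480,150,.018))
za=.0589-.0127+.009
for u,v in ((230.5,440),(227,115),(226.5,3)):print(f(u,v,za))
E
```

```text
lips [0.6115 0.1161 0.043 ] [0.6115 0.1043 0.043 ] [0.6248 0.1158 0.043 ] [0.6248 0.1044 0.043 ]
mouth floor [0.6112 0.1102 0.0185] front edge [0.5613 0.1502 0.018 ] [0.5606 0.0558 0.018 ]
panel front bottom? [0.612  0.1372 0.018 ] [0.6111 0.0685 0.018 ]
[0.5672 0.1094 0.0552]
[0.6082 0.1097 0.0552]
[0.6209 0.1098 0.0552]
```

```bash
python3 -m inch '-1 0 -.0013 0 0 0 .012;-1 0 0 0 0 0 0;-1 0 0 .005 0 0 0;-1 0 0 .005 0 0 0;-1 0 0 .005 0 0 0;-1 0 0 .004 0 0 0;-1 0 0 0 0 0 0;-1 0 0 0 0 0 0'
python3 - <<'E'
from h import *
import pickle
s=get_state();print(s["tool_pos"],s["eef_rot"],s["contact_force"],s["moment"])
cm=camera_model("wrist");p,d=snapshot("wrist")
pickle.dump(cm,open("pics/w4.pkl","wb"))
s,_=snapshot("side")
a=cv2.resize(p[0:180,186:346,::-1],(534,600),interpolation=cv2.INTER_CUBIC)
c=cv2.resize(s[130:175,275:315,::-1],(266,300),interpolation=cv2.INTER_CUBIC)
cv2.imwrite("pics/w4.png",np.hstack([a,np.vstack([c,c*0])]))
E
```

```text
clock: 5.85
tool_pos: [0.5109, 0.1109, 0.0393]
eef_rot: [1.0, -0.006, -0.0, 0.0]
contact_force: [-0.1, 0.7, -0.3]
opening: 0.194
finger_force: 44.9
[0.51086327 0.11090667 0.03931971] [ 9.99984080e-01 -5.62271318e-03 -4.47729056e-04  1.56588440e-04] [-0.14605387  0.69219013 -0.25900065] [ 0.04506101 -0.06411173 -0.04795964]
```

View pics/w4.png

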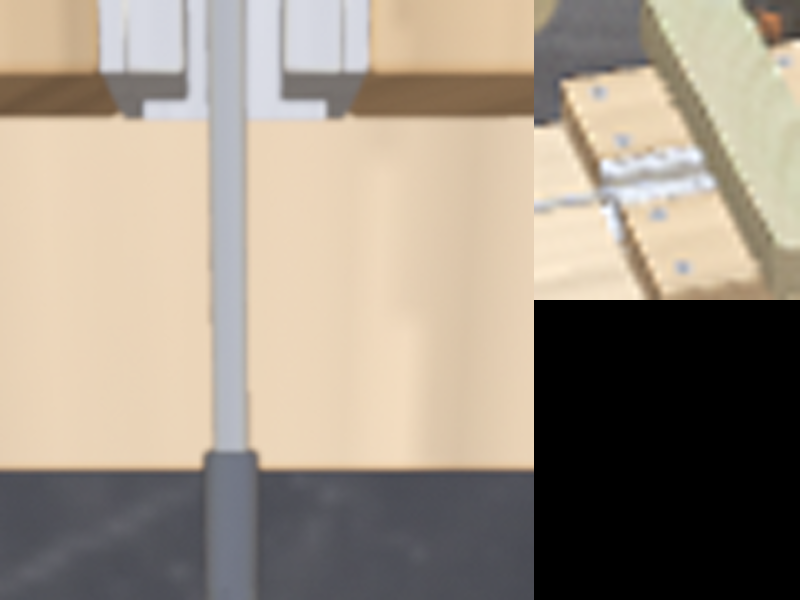

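The shaft is inside the slot, centred at 227.5 against a slot centre of 234, so about 0.8 mm left. I'll correct that, raise it 1 mm and go in.

```bash
python3 -m inch '-1 0 .0008 -.001 0 0 0;-1 .01 0 0 0 0 0;-1 .012 0 0 0 0 0;-1 .012 0 0 0 0 0;-1 .01 0 0 0 0 0;-1 .008 0 0 0 0 0;-1 .005 0 0 0 0 0;-1 0 0 0 0 0 0;-1 0 0 0 0 0 0'; for i in 1 ; do python3 -c "
from plant import *;s=get_state();print(s['tool_pos'],s['contact_force'],s['moment'])"; done
```

```text
clock: 6.7
tool_pos: [0.5677, 0.1095, 0.0408]
eef_rot: [1.0, -0.006, -0.0, 0.0]
contact_force: [-0.9, -0.2, -1.1]
opening: 0.2
finger_force: 44.9
[0.56771535 0.10948975 0.04076795] [-0.85640241 -0.18051801 -1.12245831] [0.00644297 0.02183237 0.00391832]
```

```bash
python3 -m inch '-1 .002 0 0 0 0 0;-1 .002 0 0 0 0 0;-1 .002 0 0 0 0 0;-1 0 0 0 0 0 0'
```

```text
clock: 7.03
tool_pos: [0.5746, 0.1095, 0.0409]
eef_rot: [1.0, -0.006, 0.0, 0.0]
contact_force: [-0.1, 0.0, -2.1]
opening: 0.198
finger_force: 44.9
```

```bash
python3 -m inch '-1 .0015 0 0 0 0 0;-1 0 0 0 0 0 0'; python3 -m inch '-1 .0015 0 0 0 0 0;-1 0 0 0 0 0 0'
```

```text
clock: 7.2
tool_pos: [0.5759, 0.1095, 0.0408]
eef_rot: [1.0, -0.006, 0.0, 0.0]
contact_force: [0.2, -0.6, -0.3]
opening: 0.202
finger_force: 44.9
clock: 7.37
tool_pos: [0.5774, 0.1095, 0.0408]
eef_rot: [1.0, -0.006, 0.0, 0.0]
contact_force: [1.2, 0.3, -2.0]
opening: 0.195
finger_force: 44.9
```

Nominal tip is now at 89; noise is about ±1 N. Continuing.

```bash
python3 -m inch '-1 .0015 0 0 0 0 0;-1 0 0 0 0 0 0'; python3 -m inch '-1 .001 0 0 0 0 0;-1 0 0 0 0 0 0'
```

```text
clock: 7.53
tool_pos: [0.5787, 0.1095, 0.0408]
eef_rot: [1.0, -0.006, -0.0, 0.0]
contact_force: [-0.7, 0.3, 0.1]
opening: 0.201
finger_force: 44.9
clock: 7.7
tool_pos: [0.5789, 0.1095, 0.0406]
eef_rot: [1.0, -0.006, -0.001, 0.0]
contact_force: [-1.1, -0.1, -0.6]
opening: 0.195
finger_force: 44.9
```

```bash
python3 -m inch '-1 .001 0 0 0 0 0;-1 0 0 0 0 0 0';
```

```text
clock: 7.87
tool_pos: [0.579, 0.1093, 0.0404]
eef_rot: [1.0, -0.006, -0.002, 0.0]
contact_force: [-4.3, -0.2, -0.5]
opening: 0.197
finger_force: 44.9
```

```bash
python3 -m inch '-1 -.005 0 0 0 0 0;-1 -.0063 0 0 0 0 0;-1 0 0 0 0 0 0;-1 0 0 .0015 0 0 0;-1 0 0 .0015 0 0 0;-1 0 0 .001 0 0 0;-1 0 0 .001 0 0 0;-1 0 0 0 0 0 0'
```

```text
clock: 8.53
tool_pos: [0.5695, 0.1095, 0.0355]
eef_rot: [1.0, -0.006, 0.0, 0.0]
contact_force: [0.4, 0.3, -1.1]
opening: 0.199
finger_force: 44.9
```

```bash
python3 -m inch '-1 0 0 .001 0 0 0;-1 0 0 0 0 0 0'
```

```text
clock: 8.7
tool_pos: [0.5694, 0.1095, 0.0347]
eef_rot: [1.0, -0.006, 0.0, 0.0]
contact_force: [-0.2, 0.4, -0.5]
opening: 0.2
finger_force: 44.9
```

```bash
python3 -m inch '-1 0 0 .001 0 0 0;-1 -.002 0 0 0 0 0;-1 -.003 0 0 0 0 0;-1 -.004 0 0 0 0 0;-1 -.004 0 0 0 0 0;-1 -.004 0 0 0 0 0;-1 -.004 0 0 0 0 0'
```

```text
clock: 9.28
tool_pos: [0.5479, 0.1098, 0.0339]
eef_rot: [1.0, -0.006, -0.0, 0.0]
contact_force: [0.3, 0.1, -0.9]
opening: 0.197
finger_force: 44.9
```

```bash
python3 -m inch '-1 -.005 0 0 0 0 0;-1 -.005 0 0 0 0 0;-1 -.005 0 0 0 0 0;-1 -.005 0 0 0 0 0;-1 -.004 0 0 0 0 0;-1 0 0 0 0 0 0'
python3 - <<'E'
from h import *
p,d=snapshot("wrist");s,_=snapshot("side")
a=cv2.resize(p[0:180,186:346,::-1],(534,600),interpolation=cv2.INTER_CUBIC)
c=cv2.resize(s[130:175,275:315,::-1],(266,300),interpolation=cv2.INTER_CUBIC)
cv2.imwrite("pics/w5.png",np.hstack([a,np.vstack([c,c*0])]))
E
```

```text
clock: 9.78
tool_pos: [0.5231, 0.1101, 0.0338]
eef_rot: [1.0, -0.005, -0.001, 0.0]
contact_force: [-0.0, -0.5, -0.7]
opening: 0.197
finger_force: 44.9
```

View pics/w5.png

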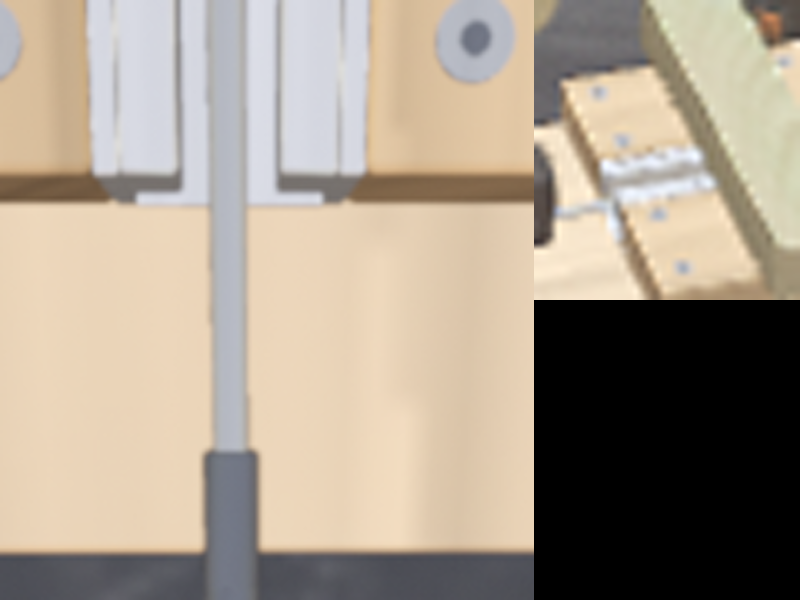

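The wrist view sees only about 22 mm into the slot, so the nut (front edge near 25) isn't visible yet. I'll go on to the balls and watch the force.

```bash
python3 -m inch '-1 -.004 0 0 0 0 0;-1 -.004 0 0 0 0 0;-1 -.002 0 0 0 0 0;-1 -.001 0 0 0 0 0'; python3 -m inch '-1 -.001 0 0 0 0 0;-1 -.001 0 0 0 0 0'
```

```text
clock: 10.22
tool_pos: [0.513, 0.1102, 0.0339]
eef_rot: [1.0, -0.006, -0.0, 0.0]
contact_force: [0.8, 0.2, -0.5]
opening: 0.202
finger_force: 44.9
clock: 10.38
tool_pos: [0.5115, 0.1102, 0.0338]
eef_rot: [1.0, -0.006, 0.0, 0.0]
contact_force: [0.2, 0.5, -0.7]
opening: 0.202
finger_force: 44.9
```

```bash
python3 -m inch '-1 -.001 0 0 0 0 0;-1 -.001 0 0 0 0 0'; python3 -m inch '-1 -.001 0 0 0 0 0;-1 -.001 0 0 0 0 0'
```

```text
clock: 10.55
tool_pos: [0.5097, 0.1102, 0.0338]
eef_rot: [1.0, -0.006, 0.0, -0.0]
contact_force: [1.1, -0.3, -0.9]
opening: 0.199
finger_force: 44.9
clock: 10.72
tool_pos: [0.5084, 0.1104, 0.0339]
eef_rot: [1.0, -0.006, 0.001, -0.0]
contact_force: [3.1, 0.4, -0.2]
opening: 0.199
finger_force: 44.9
```

```bash
python3 -m inch '-1 -.001 0 0 0 0 0;-1 -.001 0 0 0 0 0'; python3 -m inch '-1 -.001 0 0 0 0 0;-1 -.001 0 0 0 0 0'
```

```text
clock: 10.88
tool_pos: [0.5059, 0.1103, 0.0339]
eef_rot: [1.0, -0.006, 0.001, -0.0]
contact_force: [3.3, 0.5, -1.8]
opening: 0.204
finger_force: 44.9
clock: 11.05
tool_pos: [0.5036, 0.1103, 0.0339]
eef_rot: [1.0, -0.006, 0.0, -0.0]
contact_force: [2.6, -0.2, -0.8]
opening: 0.199
finger_force: 44.9
```

```bash
python3 -m inch '-1 -.0015 0 0 0 0 0;-1 -.0015 0 0 0 0 0;-1 -.0015 0 0 0 0 0;-1 -.0015 0 0 0 0 0'; python3 -m inch '-1 -.0015 0 0 0 0 0;-1 -.0015 0 0 0 0 0;-1 -.0015 0 0 0 0 0;-1 0 0 0 0 0 0'
python3 - <<'E'
from h import *
p,d=snapshot("wrist");s,_=snapshot("side")
a=cv2.resize(p[0:180,186:346,::-1],(534,600),interpolation=cv2.INTER_CUBIC)
c=cv2.resize(s[130:175,275:315,::-1],(266,300),interpolation=cv2.INTER_CUBIC)
cv2.imwrite("pics/w6.png",np.hstack([a,np.vstack([c,c*0])]))
E
```

```text
clock: 11.38
tool_pos: [0.4973, 0.1103, 0.0338]
eef_rot: [1.0, -0.006, 0.0, 0.0]
contact_force: [2.4, -0.2, -0.4]
opening: 0.2
finger_force: 44.9
clock: 11.72
tool_pos: [0.4921, 0.1104, 0.0338]
eef_rot: [1.0, -0.006, -0.001, 0.0]
contact_force: [1.9, -0.5, 0.0]
opening: 0.198
finger_force: 44.9
```

View pics/w6.png

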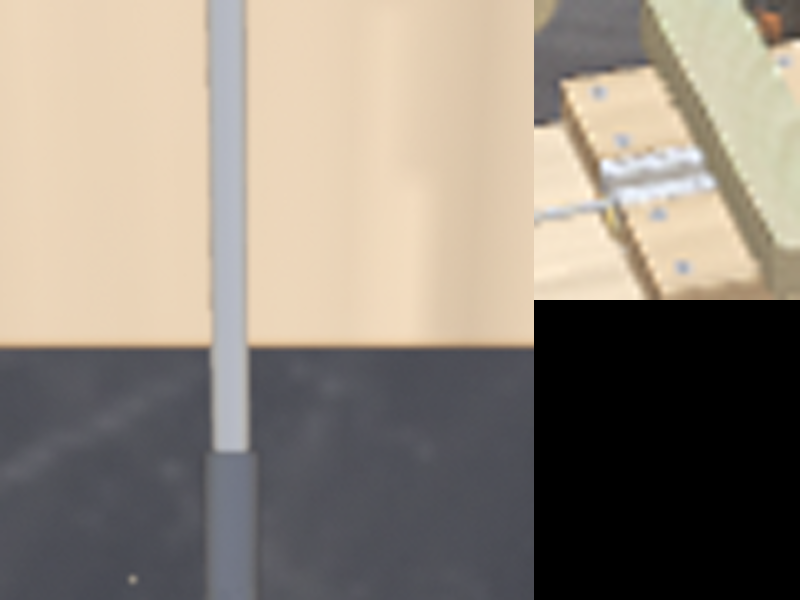

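The side crop shows brass at the mouth (610,222), so the nut is coming out. I'll draw it on to the ledge.

```bash
python3 -m inch '-1 -.002 0 0 0 0 0;-1 -.002 0 0 0 0 0;-1 -.003 0 0 0 0 0;-1 -.003 0 0 0 0 0;-1 -.003 0 0 0 0 0;-1 -.003 0 0 0 0 0;-1 -.003 0 0 0 0 0;-1 -.003 0 0 0 0 0;-1 -.003 0 0 0 0 0;-1 -.003 0 0 0 0 0;-1 -.002 0 0 0 0 0;-1 -.001 0 0 0 0 0;-1 0 0 0 0 0 0'
python3 - <<'E'
from h import *
p,d=snapshot("scene");s,_=snapshot("side")
print(get_state()["contact_force"],get_state()["tool_pos"])
a=cv2.resize(p[180:240,170:250,::-1],(600,450),interpolation=cv2.INTER_CUBIC)[:,100:500]
c=cv2.resize(s[130:190,255:335,::-1],(600,450),interpolation=cv2.INTER_CUBIC)[:,0:400]
cv2.imwrite("pics/w7.png",np.hstack([a,c]))
E
```

```text
clock: 12.9
tool_pos: [0.4615, 0.1108, 0.0338]
eef_rot: [1.0, -0.006, -0.0, 0.0]
contact_force: [-0.4, -0.5, -0.6]
opening: 0.199
finger_force: 44.9
[-0.38812899  1.11072563 -0.90851257] [0.46193837 0.11076878 0.03380741]
```

View pics/w7.png

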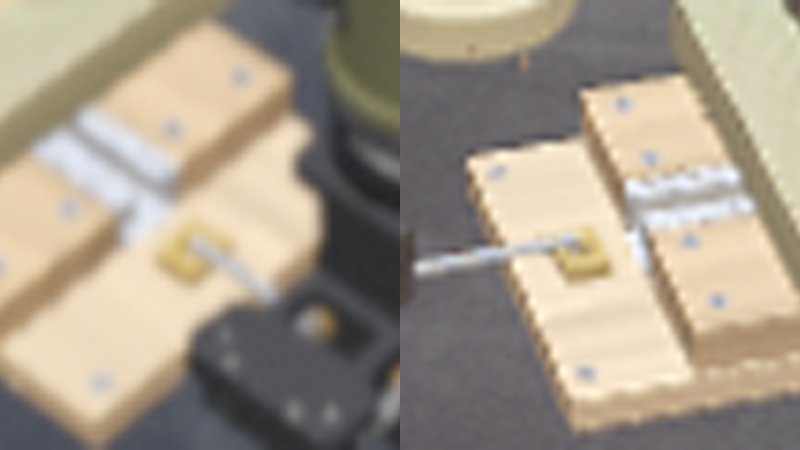

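The nut lies flat on the middle of the ledge with the hook in its hole (scene crop (195,250), side crop (583,252)). Next I'll lift the hook straight out and carry the pick back.

```bash
python3 -m inch '-1 .0025 0 0 0 0 0;-1 0 0 0 0 0 0;-1 0 0 -.003 0 0 0;-1 0 0 -.003 0 0 0;-1 0 0 -.004 0 0 0;-1 0 0 -.01 0 0 0;-1 0 0 -.02 0 0 0;-1 0 0 -.03 0 0 0;-1 0 0 -.03 0 0 0;-1 0 0 0 0 0 0'
python3 - <<'E'
from h import *
s,_=snapshot("side");p,d=snapshot("scene")
np.set_printoptions(precision=4,suppress=True)
for n,im in(("side",s),("scene",p)):
    h=cv2.cvtColor(im,cv2.COLOR_RGB2HSV).astype(int)
    x0,y0=(265,130) if n=="side" else (180,190)
    c=h[y0:y0+60,x0:x0+60]
    m=(c[...,0]>20)&(c[...,0]<32)&(c[...,1]>115)
    v,u=np.nonzero(m);print(n,m.sum(),u.mean()+x0,v.mean()+y0,ray(n,u.mean()+x0,v.mean()+y0,.024))
E
```

```text
clock: 13.83
tool_pos: [0.4666, 0.1111, 0.1387]
eef_rot: [1.0, -0.006, 0.004, -0.001]
contact_force: [-0.4, 0.1, -1.3]
opening: 0.199
finger_force: 44.9
side 0 nan nan [nan nan nan]
scene 0 nan nan [nan nan nan]<stdin>:9: RuntimeWarning: Mean of empty slice.
  ret = ret.dtype.type(ret / rcount)
```

My picture views are used up, so I'll check the nut numerically: pixel colours and depth at its expected place.

```bash
python3 - <<'E'
from h import *
np.set_printoptions(precision=4,suppress=True,linewidth=160)
for n in("side","scene"):
    im,_=snapshot(n);cm=camera_model(n)
    u,v=proj(cm,np.array([.5865,.1105,.026]));print(n,u,v)
    a=cv2.cvtColor(im,cv2.COLOR_RGB2HSV)[int(v)-7:int(v)+8,int(u)-8:int(u)+9];print("S\n",a[...,1]);
    print(a[7,8],a[0,0])
E
```

```text
side 278.3748600530425 162.8250237681215
S
 [[ 47  46  46  46  46  45  44  44  46  46  44  44  60  82  82  13  17]
 [ 46  44  45  45  44  48  47  45  45  44  45  46  45  73  86   9   7]
 [ 44  46  47  45  46  45  47  45  44  46  46  45  45  59  74  22  19]
 [ 45  43  45  45  44  45  45  44  46  44  44  45  44  44  66  24  16]
 [ 46  44  45  46  45  44  42  44  43  42  42  44  43  45  54  25  16]
 [ 44  44  44  46  44  42  48  58  60  73  78  45  43  44  46  35   3]
 [ 44  45  44  44  50  70  81  86  84  95  98  65  45  45  47   6  15]
 [ 44  46  45  44  59  95 100 103 108 107 104  91  55  45  46  32   8]
 [ 45  45  46  43  61 103  98 105  96 110 105  98  67  46  45  52  11]
 [ 43  42  45  44  46  62  98 100  92  96  97  93  92  55  47  47   8]
 [ 40  43  44  44  43  51  92 105 100 100 106 108 115  59  46  46  41]
 [ 64  47  46  46  44  44  63 102 114 114 115 121 104  59  45  44  47]
 [ 81  46  44  43  45  43  46  78  79  76  64  48  46  48  45  45  45]
 [ 77  64  47  44  45  46  44  48  47  47  46  44  44  44  44  45  45]
 [ 74  86  44  44  45  46  45  44  42  44  44  45  44  43  45 
[... 478 characters left out ...]
111 115 114  95  44   5  15  15]
 [  3  16  33  47  59  77  98 110 114 113 113 113 109  92  50  17  15]
 [ 26  37  47  59  76  97 111 112 111 115 112 112 109  84  65  55  26]
 [ 43  47  54  73  96 108 108  94  95 106 110 113  97  69  56  58  61]
 [ 48  49  59  84 108 112 106  90  91 102 109 101  73  55  51  51  55]
 [ 48  49  54  71  97 112 111 104 105 109  98  74  57  50  48  47  49]
 [ 48  48  51  55  67  88 108 112 112  91  67  57  51  48  48  47  49]
 [ 47  48  48  49  53  61  77  91  86  64  52  50  49  48  47  49  53]
 [ 47  48  48  49  48  51  56  63  59  51  48  48  48  48  51  56  64]
 [ 47  47  48  49  48  48  49  50  51  48  48  48  48  50  56  68  77]]
[ 21 111 202] [113  11 216]
```

The nut is flat on the ledge, right at the target. I'll carry the pick back now.

```bash
python3 -m inch '-1 .0054 .0363 0 0 0 0;-1 .0054 .0363 0 0 0 0;-1 .0054 .0363 0 0 0 0;-1 .0054 .0363 0 0 0 0;-1 .0054 .0363 0 0 0 0;-1 .0054 .0363 0 0 0 0;-1 .0054 .0363 0 0 0 0;-1 .0054 .0363 0 0 0 0;-1 .0054 .0363 0 0 0 0;-1 .0054 .0363 0 0 0 0;-1 .0054 .0363 0 0 0 0;-1 0 0 0 0 0 -.107;-1 0 0 0 0 0 -.107;-1 0 0 .02 0 0 -.107;-1 0 0 .03 0 0 0;-1 0 0 .03 0 0 0;-1 0 0 .025 0 0 0;-1 0 0 0 0 0 0;-1 0 0 0 0 0 0'
```

```text
clock: 15.62
tool_pos: [0.5175, -0.2883, 0.0267]
eef_rot: [0.988, 0.154, -0.002, -0.002]
contact_force: [-0.1, 0.1, -0.4]
opening: 0.201
finger_force: 44.9
```

```bash
python3 -m inch '-1 0 0 .006 0 0 0;-1 0 0 .004 0 0 0;-1 0 0 .002 0 0 0;-1 0 0 0 0 0 0'; python3 -m inch '-1 0 0 .0015 0 0 0;-1 0 0 0 0 0 0'
```

```text
clock: 15.95
tool_pos: [0.5196, -0.2893, 0.0173]
eef_rot: [0.988, 0.154, 0.0, 0.0]
contact_force: [-0.0, 0.7, -2.2]
opening: 0.207
finger_force: 44.9
clock: 16.12
tool_pos: [0.5195, -0.2893, 0.0157]
eef_rot: [0.988, 0.154, 0.0, 0.0]
contact_force: [0.2, 0.3, -1.1]
opening: 0.2
finger_force: 44.9
```

```bash
python3 -m inch '-1 0 0 .0015 0 0 0;-1 0 0 0 0 0 0'; python3 -m inch '-1 0 0 .001 0 0 0;-1 0 0 0 0 0 0'
```

```text
clock: 16.28
tool_pos: [0.5193, -0.2893, 0.0139]
eef_rot: [0.988, 0.154, 0.0, 0.0]
contact_force: [-1.0, 0.0, -1.2]
opening: 0.195
finger_force: 44.9
clock: 16.45
tool_pos: [0.5194, -0.2893, 0.0128]
eef_rot: [0.988, 0.154, 0.0, 0.0]
contact_force: [0.3, -0.1, -1.8]
opening: 0.201
finger_force: 44.9
```

```bash
python3 -m inch '-1 0 0 .0004 0 0 0;-.4 0 0 0 0 0 0;-.2 0 0 0 0 0 0;0 0 0 0 0 0 0;0 0 0 0 0 0 0;0 0 0 0 0 0 0;0 0 0 -.01 0 0 0;0 0 0 -.03 0 0 0;0 0 0 -.04 0 0 0;0 0 0 -.04 0 0 0;0 0 0 -.02 0 0 0;0 0 0 0 0 0 0;0 0 0 0 0 0 0;0 0 0 0 0 0 0'
python3 - <<'E'
from h import *
np.set_printoptions(precision=4,suppress=True,linewidth=160)
cm=camera_model("wrist");im,d=snapshot("wrist")
h=cv2.cvtColor(im,cv2.COLOR_RGB2HSV).astype(int)
m=((h[...,0]<5)|(h[...,0]>176))&(h[...,1]>170)&(h[...,2]>120)
v,u=np.nonzero(m);print(m.sum(),u.min(),u.max(),v.min(),v.max(),np.median(u))
print(ray("",np.median(u),v.min(),.024,cm))
im,_=snapshot("side");c=camera_model("side");u,v=proj(c,np.array([.5865,.1105,.026]))
print(cv2.cvtColor(im,cv2.COLOR_RGB2HSV)[int(v)-7:int(v)+8,int(u)-8:int(u)+9,1])
E
```

```text
clock: 17.62
tool_pos: [0.5186, -0.2889, 0.152]
eef_rot: [0.988, 0.154, -0.001, -0.0]
contact_force: [-0.7, 0.7, 0.1]
opening: 0.5
finger_force: 0.0
84 248 265 149 260 263.5
[ 0.5508 -0.2849  0.024 ]
[[ 47  44  47  44  45  45  45  45  44  46  45  45  61  87  81  13  17]
 [ 46  45  45  46  45  46  46  45  46  45  43  44  46  74  89   8   6]
 [ 44  45  46  46  45  46  46  45  45  45  47  46  43  58  74  19  17]
 [ 46  45  46  45  45  45  45  46  45  43  45  45  43  44  67  21  15]
 [ 46  44  45  45  44  43  43  43  42  43  43  43  44  44  52  24  13]
 [ 44  44  45  45  43  42  48  56  58  72  77  47  44  44  48  34   4]
 [ 44  44  44  44  49  69  81  85  89  95 100  63  45  44  46   7  14]
 [ 43  45  45  43  56  99 100 101 111 114 107  91  55  45  46  30   9]
 [ 46  45  45  43  60 101 101 106  93 110 108  98  68  45  45  51  10]
 [ 41  42  44  44  45  63  99  99  94  97  94  96  90  56  45  47   9]
 [ 38  43  45  44  44  52  93 101 102 102 104 109 118  59  44  47  40]
 [ 62  46  43  44  45  43  64 107 119 115 123 124 104  60  45  44  45]
 [ 82  45  44  43  44  44  44  76  81  76  63  48  47  47  45  45  45]
 [ 82  65  45  44  44  45  43  47  48  47  45  44  44  43  45  44  44]
 [ 74  87  43  43  46  44  44  44  43  44  44  43  43  44  45  45  44]]
```

```bash
python3 -c "
from plant import r;print(r.finish_job())"
```

```text
the job is handed in; nothing more can be done
None
```

The nut lies flat and free in the middle of the jig's front ledge, the pick is back on the bench near where it started, and the job was handed in at about 18 s of the 64 s allowed.

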